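Load a battery pack under the spring flap of a test cradle

ROBOT

A 6-joint arm with a two-finger parallel gripper is mounted at the origin on the work surface. World frame = base frame: x ahead of the robot, y to its left, z up, the work surface at z = 0. Lengths are in m, angles in rad, forces in N, time in s.
With the tool pointing down it reaches from about 0.3 to 0.875 m from the base axis. Payload 6.4 kg.
Tool frame: the origin (TCP) lies midway between the tips of the shut fingers; the grasp point (between the pads) lies 19 mm behind it (ctrl.hold_point_z is the distance from the TCP to the grasp point, in m); z points along the fingers, y is the line along which they close (so a half turn about z gives the same grasp; the last joint's range is limited). The gripper opens to 85 mm and grips with 20 to 120 N. Pads are 22 mm wide; open, the fingers measure 114 mm over their backs; the gripper's body (76 mm by 85 mm) begins 54 mm behind the grasp point. The pads swing forward as they close: fully open they stand 13 mm farther back than shut.
Start: joints at [-1.403, 0.181, 1.607, -0, 1.354, -0.206], TCP at [0.21, -0.535, 0.206] pointing down, gripper open.
Joint ranges: [-2.99, 2.99], [-0.89, 2.07], [0.3, 2.58], [-1.14, 4.28], [0, 2.63], [-3.12, 3.12]. Speed limits (rad/s): [2.57, 2.57, 3.01, 3.14, 3.14, 3.14].

INTERFACE

Orientations are given as a unit quaternion [w, x, y, z].
In Python, from bench import ctrl gives the robot as it stands.
- The arm moves only by the tool carry_out, never from a script. Its argument "plan" is text: rows parted by semicolons, each of 6 numbers parted by spaces: the shift along the tool's x, y, z as a fraction of full scale, then the turn, a rotation vector about the tool's x, y, z as a fraction of full scale. A call has exactly 8 rows; each row shifts and turns the commanded pose from where the row before left it, along the tool's axes as they then stand; what a row does not reach is not made up. Full scale, the value 1, is 40 mm for a shift and 0.1 rad for a turn. A row lasts 1/12 s, in which the tool goes at most 41.7 mm and 7.16 degrees, less where a joint would pass 70% of its speed; a pose out of reach is approached as far as the arm can. A call with a number of a shift or a turn outside -1 to 1 is refused whole. A call with a gripper value outside its range is refused whole. "claw" is the gripper's target within -1 to 1 (shut at 1, half-way at 0, fully open at -1), set as the call begins (left out, the last holds). The fingers move at their own pace and stop on an object; the grip force is fixed at half the most. Time passes only in rows, so rows that do not move let the fingers close, or fill a call up. It gives the time, the measured TCP pose, the force, the opening and the grip force at its end, in the units of the state.
- ctrl.get_obs(): the state, without advancing time (a new reading comes with each control period).
- ctrl.camera(name): name is "scene" or "top"; returns a dict with "pixels" (420x560x3 uint8, red, green, blue), "mtx" (3x3 intrinsics, pixels), "R" (3x3) and "t" (3): a world point X has camera coordinates R X + t. Camera axes: x right, y down, z forward; pixel columns grow to the right and rows downward; lengths in m; the calibration is good to about 2 mm. A picture is of the moment at which its call begins. There is no depth.
- ctrl.hand_in(): hands the job in; it is judged then, once.
The state is a dict: "time_s": time; "q": joint angles; "dq": joint speeds; "joint_efforts": joint torques, N m; "eef_pos": TCP position; "eef_rot": TCP orientation; "wrist_force": force on the tool from outside, world axes, zero at the start; "torque": the same for the moment, N m; "opening": opening from 0.0 (shut) to 1.0 (fully open); "grasp_force": force on a finger pad.
Only numpy, scipy, OpenCV 4.12 (cv2) and the standard library are available. Lean on these libraries where they do the work, as an engineer would, in place of code of your own. Each camera call takes 0.05 s, during which the arm holds its last target. There are 200 camera calls.

TASK

Load the battery pack into its test cradle without grasping or lifting anything: press the flap's paddle down with one fingertip to hold the spring flap open, and meanwhile push the pack along its slot with the other fingertip, under the flap, until it is fully home against the end stop. Then take the hand away so that the flap springs fully shut behind the pack's tall body. Leave the screwdriver, tub, tape roll and glue bottle as they are.

Things in the scene. Friction and masses are not known exactly. Their poses are not given: they have to be found in the camera images.
- cradle: Test cradle, bare aluminium base 210 x 122 x 10 mm fixed to the bench. Origin on the bench top below the slot's centre line; x = direction to push the pack, y left towards the paddle, z up. In its frame, mm: base x -120..90, y -40..82, top z 10. Slot 44 wide (y -22..22) between 4 mm rails: low (top z 20) at x -95..20, high (top z 37) at x 20..69, the bay under the flap.
- stop (a point): Centre of the end stop that ends the slot, at cradle x 69, y 0, z 22: the near face of a black housing 52 mm high (cradle x 69..90, y -30..40).
- hinge (a point): Front end of the flap's hinge bar, cradle x -113, y 34, z 22. The bar, 8 mm diameter, runs along cradle x to x 69, with posts up to z 28 at x -119..-113 and 70..90. The bar and the plate from it to the paddle lie between the two fingertips during the work.
- flap (a joint): Angle of the grey spring flap about its hinge bar, rad: 0 shut, 0.52 limit. Shut, its 4 mm panel covers the bay (cradle x 20..69, y -24..36, underside z 38). From about 0.25 it lets the pack's tall body through. A spring always closes it: about 5 N down on the middle of the paddle starts it, 7 N holds it at 0.42.
- lip (a point): Middle of the lower edge of the lip turned down from the panel's front edge. Shut: cradle x 20..23, y -25..1, lower edge z 26. It bars the pack's tall body (top z 34), not its tail (top z 24). The pack cannot push it aside. With the pack home it drops behind the tall body.
- paddle (a point): Middle of the upper face of the flap's paddle, a grey plate 122 mm long (cradle x -112..10), 30 across, left of the hinge bar; press it down. Shut, the face slopes up leftwards, y 47 z 21 to y 75 z 34. At flap 0.42 it is level at z 16, y 46..76; then a tip at y 62 can slide along it in x while the other, at y 0 and the same height, pushes the tail (tips 14 to 18 mm above the bench).
- pack: Loose black battery pack, 64 long, 40 wide, about 0.18 kg, in the slot on the base, in front of the flap. Origin: centre of its underside; x towards the end stop. Tall body at pack x -8..32 mm, 24 high; low tail at x -32..-8, 14 high. Home, it touches the stop: origin at cradle x 37.
- tail (a point): Centre of the upright end face of the pack's tail, 7 mm above the cradle's base (17 above the bench): push here towards cradle +x. With the pack home it is at cradle x 5, still 15 mm in front of the flap, so the pushing finger never goes under the flap.
- screwdriver: Screwdriver with red handle, 170 mm long, lying on the bench right of the cradle. Origin: centre of its underside, x along it. Leave alone.
- tub: Round white tub, 58 mm diameter, 60 mm high, right of the cradle. Origin: centre of its underside. Leave alone.
- tape: Tape roll lying flat, 60 mm diameter, 18 mm high, left of the cradle. Origin: centre of its underside. Leave alone.
- glue: Small white glue bottle with pointed nozzle, 32 mm diameter, 75 mm high, left of the cradle near its far end. Origin: centre of its underside. Leave alone.
Mind the look-alikes: they are no part of the job. What is shaped like the pack but red is not meant.

How it is judged:
By the outcome, as a careful person would: the job done as asked, in the order asked, and still so for the second after the job is handed in, with the robot touching nothing.
It also fails if it takes over 38 s, if anything falls off the work surface, if the arm or the gripper's body presses on something with over 40 N, if the wrist force passes 120 N, or if a joint passes its speed limit or range.

## Working session

There is one attempt and no reset: what is moved stays moved. The work goes in short steps, Python scripts to look and compute and a tool call to move; the robot and the scene stay as the last step left them, time stands still between calls to the robot, and variables do not carry over. Pictures are saved under pics/ and viewed, at most 13 in all, crops included, and the job is handed in when it is done.

Besides the shell and the picture viewer there is one more tool, called as name(argument=value, ...) on one line, values as JSON. carry_out: Moves the arm, as the interface text tells. Shift numbers are shares of 40 mm and turn numbers shares of 0.1 rad, none past 1 either way. Its arguments: {"type":"object","properties":{"plan":{"type":"string"},"claw":{"type":"number"}},"required":["plan"]}

```bash
mkdir -p pics
cat > h.py <<'E'
import numpy as np, cv2, json
from bench import ctrl
def snap(n,tag):
    c=ctrl.camera(n); cv2.imwrite(f'pics/{tag}.png',c['pixels'][:,:,::-1])
    np.savez(f'pics/{tag}.npz',**{k:np.array(v) for k,v in c.items()}); return c
def proj(c,X):
    p=np.array(c['R'])@np.array(X).T+np.array(c['t'])[:,None]; p=np.array(c['mtx'])@p; return (p[:2]/p[2]).T
def ray(c,uv,z):
    R=np.array(c['R']);t=np.array(c['t']);o=-R.T@t
    d=R.T@np.linalg.inv(c['mtx'])@np.array([uv[0],uv[1],1.]); return o+d*(z-o[2])/d[2]
E
python3 - <<'E'
from h import *
for n in('top','scene'):
    c=snap(n,n+'0'); print(n,np.round(-np.array(c['R']).T@c['t'],3))
o=ctrl.get_obs(); print(o['time_s'],o['eef_pos'],o['eef_rot'],o['wrist_force'],o['opening'])
a=np.hstack([cv2.imread('pics/top0.png'),cv2.imread('pics/scene0.png')])
E
```

```text
top [0.402 0.017 0.749]
scene [ 0.995 -0.318  0.583]
0.1 [ 0.20990483 -0.5347473   0.20476777] [-7.82794579e-04  9.82579804e-01  1.85839488e-01  1.16782180e-05] [-0.00897093  0.33106552  0.0763545 ] 0.9981198250868891
```

View pics/top0.png

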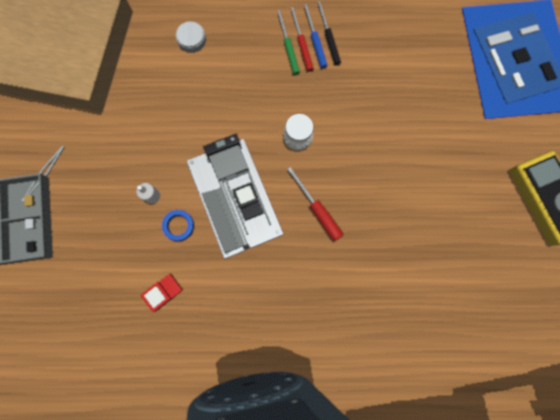

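View pics/scene0.png

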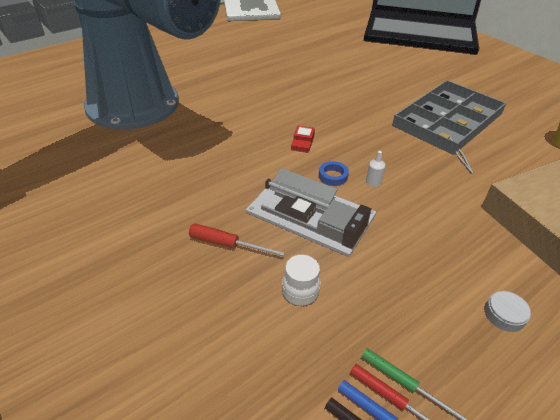

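The top view shows the cradle at about (235,195), with its stop housing at the far end (222,147). The black pack with a white label is in the slot at about (246,200), and the grey paddle is left of it at (222,215).

Possible confusions: the red pack-shaped item at (161,292) in the top view and (303,138) in the scene view, which is a decoy. The black housing (222,147) is the stop. I choose the black pack at (246,200) and will check it in a close crop.

Run:
```python
from h import *
a=cv2.imread('pics/top0.png')[125:265,180:290]; b=cv2.imread('pics/scene0.png')[165:255,240:385]
A=cv2.resize(a,None,fx=4,fy=4,interpolation=cv2.INTER_CUBIC)
B=cv2.resize(b,(350,217),interpolation=cv2.INTER_CUBIC)
im=np.zeros((560,800,3),np.uint8); im[:,:440]=A; im[:217,445:795]=B
cv2.imwrite('pics/crop0.png',im)
c=np.load('pics/top0.npz'); p=c['pixels']; hsv=cv2.cvtColor(p,cv2.COLOR_RGB2HSV)
m=((hsv[...,1]<60)).astype(np.uint8)*255; m[:125]=0;m[265:]=0;m[:,:180]=0;m[:,285:]=0
m=cv2.morphologyEx(m,cv2.MORPH_OPEN,np.ones((3,3)))
k=max(cv2.findContours(m,0,2)[0],key=cv2.contourArea)
h=cv2.convexHull(k); ap=cv2.approxPolyDP(h,4,True)[:,0]
for q in ap: print(q,np.round(ray(c,q,.01),4))
```

```text
[235 135] [0.6801 0.1002 0.01  ]
[245 142] [0.6654 0.0798 0.01  ]
[282 234] [0.4796 0.0058 0.01  ]
[224 258] [0.4338 0.1165 0.01  ]
[187 160] [0.6275 0.1947 0.01  ]
```

View pics/crop0.png

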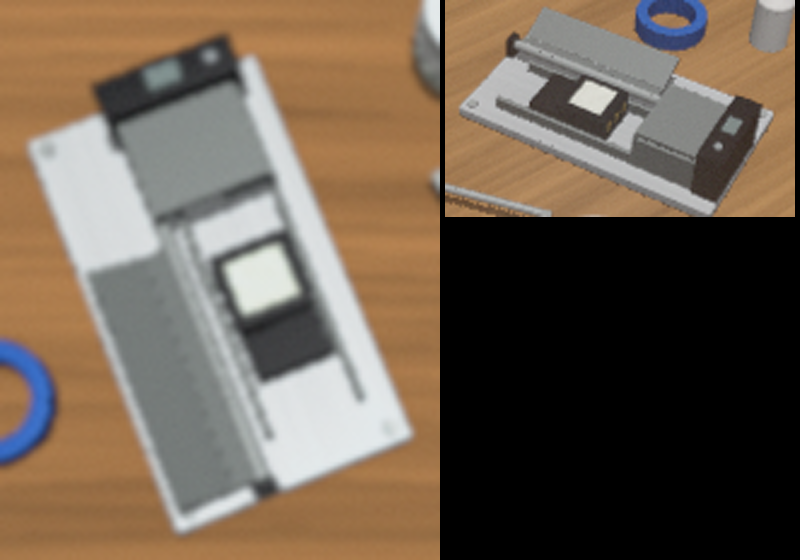

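The crop confirms that the black pack with a white label sits in the slot in front of the grey flap, with its tail end edge at crop (264,380)–(335,355). The paddle is left of the hinge bar.

```bash
cat >> h.py <<'E'
def fit():
    c=np.load('pics/top0.npz')
    px=[(282.3,234.2),(224.5,258.2),(187.2,160.5)]; cr=np.array([(-120,-40),(-120,82),(90,82)])/1000
    W=np.array([ray(c,p,.01)[:2] for p in px]); a,b=cr-cr.mean(0),W-W.mean(0)
    th=np.arctan2((a[:,0]*b[:,1]-a[:,1]*b[:,0]).sum(),(a*b).sum())
    R=np.array([[np.cos(th),-np.sin(th)],[np.sin(th),np.cos(th)]]); t=W.mean(0)-R@cr.mean(0)
    return th,R,t,W-(cr@R.T+t)
TH,RC,TC,_=fit()
def tocr(X): return (RC.T@(np.array(X)[:2]-TC))*1000
def towd(x,y,z): return np.r_[RC@(np.array([x,y])/1000)+TC,z/1000]
def status():
    o=ctrl.get_obs(); w,x,y,z=o['eef_rot']
    from scipy.spatial.transform import Rotation as Q
    M=Q.from_quat([x,y,z,w]).as_matrix()
    f=np.array(o['wrist_force'])
    print('t',round(o['time_s'],2),'tcp cradle',np.round(tocr(o['eef_pos']),1),'z',round(o['eef_pos'][2]*1000,1),'yawerr',round(np.arctan2(M[1,0],M[0,0])-TH,4),'zaxis',np.round(M[:,2],3),'F cr',np.round(RC.T@f[:2],1),round(f[2],1),'open',round(o['opening'],3))
    return o,M
E
python3 - <<'E'
from h import *
print(np.degrees(TH),TC,np.round(fit()[3]*1000,1))
c=np.load('pics/top0.npz');s=np.load('pics/scene0.npz')
for n,p,z in [('tailL',(246,220),.024),('tailR',(263.75,213.75),.024),('labelish tall front L',(233.5,190),.034),('tall front R',(251,183.5),.034),('hinge post',(246,247),.028),('paddle near-left',(226,253.5),.034),('housing FL',(203.5,146),.052),('housing FR',(237,134),.052),('glue',(149,196),.01),('tape',(178,225),.009)]:
    print(n,np.round(tocr(ray(c,p,z)),1))
for n,p,z in [('sc tail end L',(240+85*145/350,165+75*90/217),.024),('sc tailR',(240+86/2.414,165+103/2.411),.01),('base near R',(240+15/2.414,165+113/2.411),.01),('far R',(240+267/2.414,165+213/2.411),.01),('farL',(240+328/2.414,165+115/2.411),.01)]:
    print(n,np.round(tocr(ray(s,p,z)),1))
status()
o=ctrl.get_obs(); M=np.array
print(towd(-75,31,120)-o['eef_pos'])
E
```

```text
22.099662595080577 [0.57490449 0.08549272] [[ 0.4  1.9]
 [ 0.5 -0.8]
 [-0.9 -1.1]]
tailL [-69.   16.1]
tailR [-70.5 -19.6]
labelish tall front L [-8. 17.]
tall front R [ -8.6 -18.5]
hinge post [-117.2   34.6]
paddle near-left [-115.    72.8]
housing FL [88.4 38.7]
housing FR [ 87.  -28.6]
glue [ 48.7 174.8]
tape [-26.2 141.7]
sc tail end L [-77.7   7.9]
sc tailR [-68.3  -5.8]
base near R [-108.3  -43.7]
far R [ 96.3 -35.1]
farL [95.4 80.2]
t 0.1 tcp cradle [-571.5 -437.4] z 204.8 yawerr -0.0119 zaxis [-0.     0.002 -1.   ] F cr [0.1 0.3] 0.1 open 0.998
[ 0.28384706  0.62074607 -0.08476777]
```

carry_out(plan="0.6 -0.6 0 0 0 -0.12; 0.6 -0.6 0 0 0 0; 0.6 -0.6 0 0 0 0; 0.6 -0.6 0 0 0 0; 0.6 -0.6 0 0 0 0; 0.6 -0.6 0 0 0 0; 0.6 -0.6 0 0 0 0; 0.6 -0.6 0 0 0 0", claw=-0.12)

```text
time_s: 0.77
eef_pos: [0.3161, -0.2835, 0.2053]
eef_rot: [-0.0, 0.981, 0.191, -0.0]
wrist_force: [0.3, -0.6, 1.2]
opening: 0.559
grasp_force: 0.0
```

carry_out(plan="0.6 -0.6 0 0 0 0; 0.6 -0.6 0 0 0 0; 0.6 -0.6 0 0 0 0; 0.6 -0.6 0 0 0 0; 0.6 -0.6 0 0 0 0; 0.6 -0.6 0 0 0 0; 0.6 -0.6 0 0 0 0; 0.6 -0.6 0 0 0 0")

```text
time_s: 1.43
eef_pos: [0.4218, -0.0334, 0.2055]
eef_rot: [0.0, 0.981, 0.192, 0.0]
wrist_force: [0.3, -0.2, -0.2]
opening: 0.558
grasp_force: 0.0
```

```bash
python3 -c "
from h import *
status()"
```

```text
t 1.43 tcp cradle [-186.6  -52.5] z 205.5 yawerr 0.0001 zaxis [ 0. -0. -1.] F cr [ 0.2 -0.3] -0.2 open 0.558
```

carry_out(plan="0.4 -0.35 0.1 0 0 0; 0.4 -0.35 0.2 0 0 0; 0.4 -0.35 0.4 0 0 0; 0.4 -0.35 0.4 0 0 0; 0.4 -0.35 0.5 0 0 0; 0.4 -0.35 0.5 0 0 0; 0 0 0.5 0 0 0; 0 0 0.4 0 0 0")

```text
time_s: 2.1
eef_pos: [0.4782, 0.08, 0.0837]
eef_rot: [-0.0, 0.981, 0.193, -0.001]
wrist_force: [-0.3, -0.1, -0.5]
opening: 0.561
grasp_force: 0.0
```

Run:
```python
from h import *
status()
t=snap('top','top1'); s=snap('scene','scene1')
a=cv2.resize(t['pixels'][110:270,160:300],(490,560),interpolation=2); b=cv2.resize(s['pixels'][110:260,225:385],(310,290),interpolation=2)
im=np.zeros((560,800,3),np.uint8); im[:,:490]=a; im[:290,490:]=b
cv2.imwrite('pics/crop1.png',im[:,:,::-1])
```

```text
t 2.1 tcp cradle [-91.7  31.3] z 83.7 yawerr 0.0023 zaxis [-0.002  0.    -1.   ] F cr [-0.3 -0. ] -0.5 open 0.561
```

View pics/crop1.png

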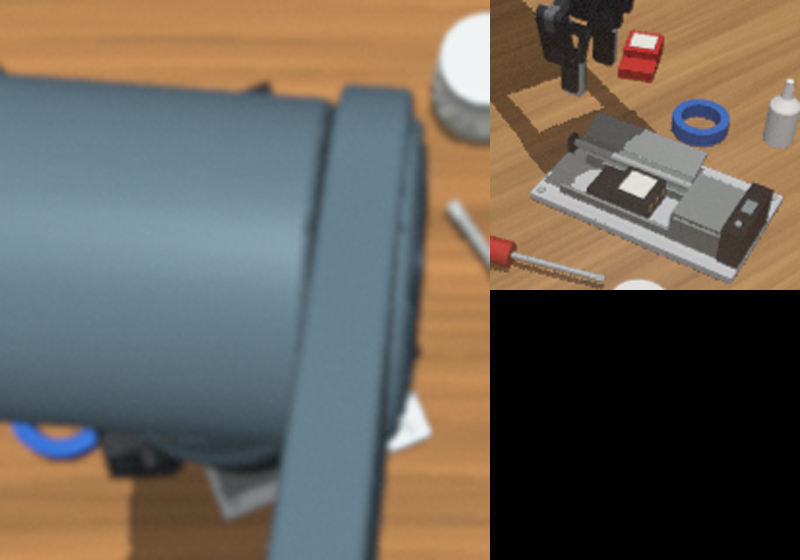

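The top view is blocked by the arm. The scene view shows both fingertips above the cradle, with the right (pushing) tip's lower end at crop (573,92), full image about (268,157).

Run:
```python
from h import *
s=np.load('pics/scene1.npz')
for z in(84,88,92): print(z,proj(s,np.array([towd(-92,0,z),towd(-92,7,z),towd(-92,-7,z),towd(-81,-7,z),towd(-92,62,z)])).round(1).tolist())
im=cv2.resize(s['pixels'][100:180,230:310],None,fx=7,fy=7,interpolation=2)
cv2.imwrite('pics/tip1.png',im[:,:,::-1])
```

```text
84 [[266.4, 170.4], [268.5, 168.3], [264.3, 172.5], [269.7, 174.6], [284.1, 152.6]]
88 [[266.4, 168.6], [268.5, 166.5], [264.3, 170.7], [269.7, 172.8], [284.2, 150.8]]
92 [[266.4, 166.8], [268.5, 164.7], [264.3, 168.9], [269.7, 171.0], [284.2, 149.0]]
```

View pics/tip1.png

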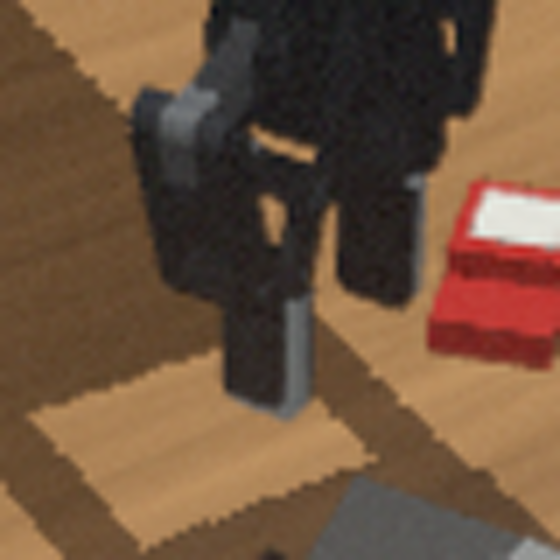

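Run:
```python
from h import *
s=np.load('pics/scene0.npz'); im=s['pixels'].copy()
P=[(-120,-40,10),(-120,82,10),(90,82,10),(90,-40,10),(69,-30,52),(90,40,52),(-113,34,26),(20,-24,42),(69,-24,42)]
uv=proj(s,np.array([towd(*p) for p in P])); print(uv.round(1).tolist())
im=cv2.resize(im[150:260,235:390],None,fx=5,fy=5,interpolation=2)
for u,v in uv: cv2.drawMarker(im,(int((u-235+.5)*5),int((v-150+.5)*5)),(255,0,0),0,14,1)
cv2.imwrite('pics/chk.png',im[:,:,::-1])
print(np.array(ctrl.get_obs()['eef_pos']))
```

```text
[[242.1, 208.4], [276.1, 173.0], [373.5, 211.1], [346.0, 253.7], [340.0, 227.9], [368.3, 207.8], [266.5, 181.1], [314.8, 219.0], [340.9, 229.9]]
[0.47604171 0.07930199 0.08249431]
```

View pics/chk.png

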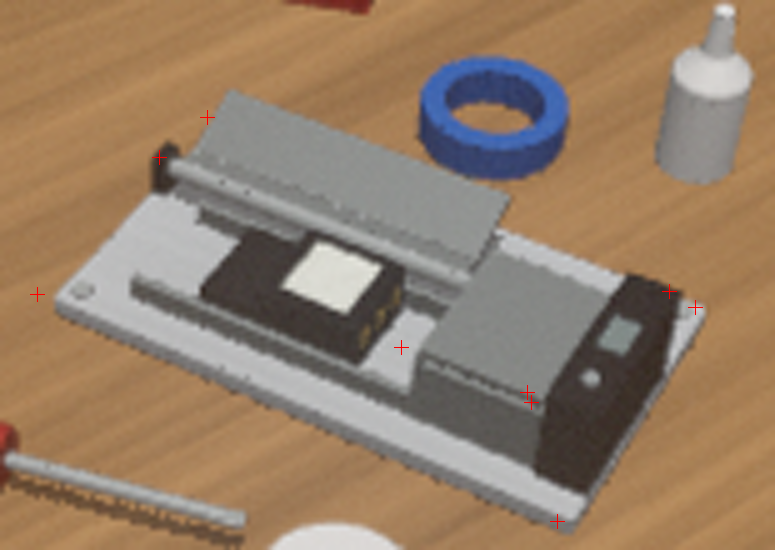

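The markers sit about 3 px left of the real features in the scene view: the near right corner is seen at crop (55,310) but predicted at (37,295). I'll check both cameras against each other on other objects.

Run:
```python
from h import *
t=np.load('pics/top0.npz');s=np.load('pics/scene0.npz')
print(t['mtx'].round(1).tolist(),s['mtx'].round(1).tolist())
for n,a,b,z in [('tape',(178,225.5),(333.7,173.5),.012),('tub top',(299,127.5),(302,268),.06),('sd tip',(290,169),(283.5,254.5),.004),('red label',(155,297),(304.5,131.5),.022),('lid',(190.5,36),(508.5,308),.02),('glue tip',(143.5,186),(379.5,152.5),.075),('green end',(296,72),(365,352),.01)]:
    A=ray(t,a,z);B=ray(s,b,z); print(n,A.round(4)[:2],B.round(4)[:2],((B-A)*1000).round(1)[:2])
s1=np.load('pics/scene1.npz'); print(np.abs(s1['R']-s['R']).max(),np.abs(s1['t']-s['t']).max())
for z in (84,90,97,110): print(z,tocr(ray(s1,(270.4,159.7),z/1000)).round(1),tocr(ray(s1,(287.1,143.9),z/1000)).round(1))
status()
```

```text
[[383.9, 0.0, 281.2], [0.0, 383.9, 206.7], [0.0, 0.0, 1.0]] [[451.3, 0.0, 279.4], [0.0, 451.3, 215.4], [0.0, 0.0, 1.0]]
tape [0.4959 0.2061] [0.504  0.2079] [8.  1.7]
tub top [ 0.6766 -0.0261] [ 0.6831 -0.0248] [6.5 1.3]
sd tip [ 0.611  -0.0107] [ 6.086e-01 -2.000e-04] [-2.4 10.5]
red label [0.3623 0.2398] [0.3654 0.2454] [3.2 5.6]
lid [0.8931 0.196 ] [0.9017 0.1982] [8.5 2.2]
glue tip [0.5592 0.2548] [0.5622 0.2632] [3.  8.4]
green end [ 0.8185 -0.0242] [ 0.8214 -0.021 ] [2.9 3.2]
0.0 0.0
84 [-102.2   30.1] [-101.    88.7]
90 [-98.1  23.3] [-97.   81.3]
97 [-93.4  15.4] [-92.2  72.6]
110 [-84.5   0.8] [-83.4  56.4]
t 2.2 tcp cradle [-93.9  31.5] z 82.5 yawerr 0.0008 zaxis [-0.007  0.001 -1.   ] F cr [-0.1  0.2] -0.1 open 0.559
```

carry_out(plan="0.05 0 0.2 0 0 0; 0.05 0 0.2 0 0 0; 0 0 0.2 0 0 0; 0 0 0.2 0 0 0; 0 0 0.15 0 0 0; 0 0 0.1 0 0 0; 0 0 0 0 0 0; 0 0 0 0 0 0")

```text
time_s: 2.87
eef_pos: [0.4825, 0.0802, 0.0434]
eef_rot: [-0.0, 0.981, 0.192, -0.0]
wrist_force: [0.1, -0.2, -0.6]
opening: 0.559
grasp_force: 0.0
```

Run:
```python
from h import *
status()
s=snap('scene','scene2')
im=cv2.resize(s['pixels'][130:240,225:375],None,fx=5,fy=5,interpolation=2)
cv2.imwrite('pics/tip2.png',im[:,:,::-1])
```

```text
t 2.87 tcp cradle [-87.6  29.9] z 43.4 yawerr 0.0 zaxis [-0.  0. -1.] F cr [ 0.  -0.2] -0.6 open 0.559
```

View pics/tip2.png

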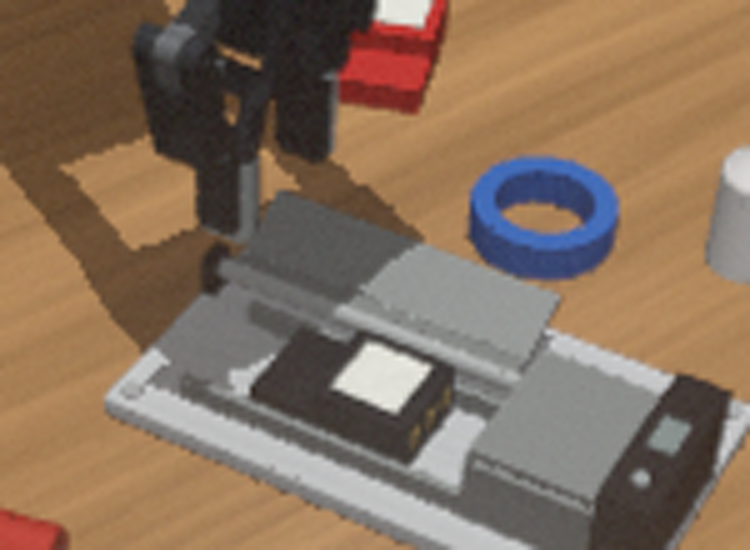

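The pusher tip's lower corner is at crop (235,240), full image (272,178). It is still above the hinge bar in the picture, and nothing is touched yet.

Run:
```python
from h import *
s=np.load('pics/scene2.npz')
for z in (10,45,55,65,75): print(z,proj(s,np.array([towd(-79,-7,z)])).round(1),tocr(ray(s,(271.7,177.7),z/1000)).round(1),tocr(ray(s,(290,161.7),z/1000)).round(1))
```

```text
10 [[270.4 206. ]] [-119.7   64.7] [-114.6  129.2]
45 [[270.5 191.8]] [-97.9  28.3] [-93.1  88.8]
55 [[270.5 187.6]] [-91.7  17.8] [-87.   77.3]
65 [[270.6 183.3]] [-85.5   7.4] [-80.8  65.8]
75 [[270.6 179. ]] [-79.2  -3. ] [-74.7  54.2]
```

carry_out(plan="0 -0.04 0.05 0 0 0; 0 0 0.05 0 0 0; 0 0 0.05 0 0 0; 0 0 0.05 0 0 0; 0 0 0.05 0 0 0; 0 0 0.05 0 0 0; 0 0 0 0 0 0; 0 0 0 0 0 0")

```text
time_s: 3.58
eef_pos: [0.4819, 0.0817, 0.0314]
eef_rot: [-0.0, 0.981, 0.192, -0.0]
wrist_force: [0.1, 0.2, -0.4]
opening: 0.559
grasp_force: 0.0
```

carry_out(plan="0 0 0.05 0 0 0; 0 0 0 0 0 0; 0 0 0.05 0 0 0; 0 0 0 0 0 0; 0 0 0.05 0 0 0; 0 0 0 0 0 0; 0 0 0 0 0 0; 0 0 0 0 0 0")

```text
time_s: 4.25
eef_pos: [0.4821, 0.0818, 0.0256]
eef_rot: [-0.0, 0.981, 0.192, -0.0]
wrist_force: [-0.3, 0.3, -1.0]
opening: 0.559
grasp_force: 0.0
```

Run:
```python
from h import *
status()
s=snap('scene','scene3')
im=cv2.resize(s['pixels'][140:230,235:345],None,fx=6,fy=6,interpolation=2)
cv2.imwrite('pics/tip3.png',im[:,:,::-1])
```

```text
t 4.25 tcp cradle [-87.4  31.5] z 25.6 yawerr 0.0001 zaxis [-0.  0. -1.] F cr [-0.1  0.4] -1.0 open 0.559
```

View pics/tip3.png

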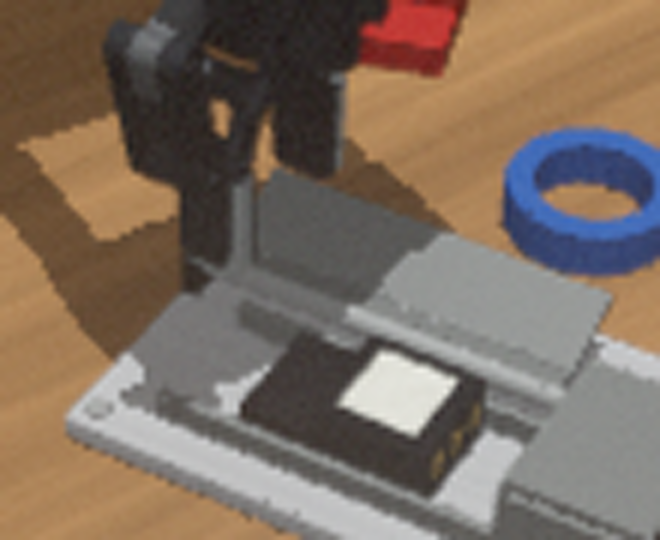

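The pusher tip's lower end is near crop (228,272), visually over the hinge post. Whether it is high above the slot or displaced towards the bar can't be told from this view. I'll descend gently and watch the force, then look at which part hides which.

carry_out(plan="0 0 0.03 0 0 0; 0 0 0.03 0 0 0; 0 0 0.03 0 0 0; 0 0 0.03 0 0 0; 0 0 0 0 0 0; 0 0 0 0 0 0; 0 0 0 0 0 0; 0 0 0 0 0 0")

```text
time_s: 4.97
eef_pos: [0.4821, 0.0818, 0.0208]
eef_rot: [0.0, 0.981, 0.192, 0.0]
wrist_force: [0.5, -0.4, 0.4]
opening: 0.559
grasp_force: 0.0
```

Run:
```python
from h import *
status()
a=np.load('pics/scene3.npz')['pixels'].astype(int); s=snap('scene','scene4'); b=s['pixels'].astype(int)
# finger-tip rows: brightness along columns through paddle finger and pusher finger
for u in (283,287,272,275):
    print(u,'before',a[164:190,u].sum(1).tolist()); print(u,'after ',b[164:190,u].sum(1).tolist())
```

```text
t 4.97 tcp cradle [-87.4  31.4] z 20.8 yawerr 0.0001 zaxis [ 0. -0. -1.] F cr [ 0.3 -0.5] 0.4 open 0.559
283 before [128, 126, 131, 166, 270, 264, 261, 262, 262, 253, 257, 262, 260, 250, 264, 267, 266, 268, 263, 255, 245, 242, 264, 315, 322, 315]
283 after  [131, 125, 119, 123, 134, 135, 232, 270, 261, 257, 263, 261, 271, 263, 258, 260, 251, 252, 274, 253, 250, 232, 258, 317, 325, 321]
287 before [118, 126, 139, 135, 132, 163, 242, 265, 265, 260, 253, 267, 248, 272, 262, 266, 262, 268, 262, 264, 263, 251, 237, 242, 292, 327]
287 after  [116, 144, 131, 123, 134, 129, 131, 168, 257, 252, 250, 258, 254, 265, 261, 261, 259, 268, 267, 258, 260, 242, 240, 248, 279, 327]
272 before [143, 127, 140, 141, 136, 130, 136, 150, 142, 129, 142, 138, 160, 156, 147, 150, 148, 144, 158, 178, 247, 317, 307, 352, 348, 351]
272 after  [323, 141, 137, 143, 137, 147, 128, 130, 133, 138, 141, 148, 134, 145, 149, 163, 148, 143, 150, 155, 157, 183, 247, 327, 351, 355]
275 before [119, 130, 139, 168, 118, 168, 228, 295, 302, 299, 307, 299, 306, 308, 303, 303, 287, 304, 300, 299, 300, 307, 318, 316, 346, 341]
275 after  [131, 141, 125, 130, 134, 150, 146, 149, 195, 303, 302, 293, 303, 308, 308, 297, 292, 299, 297, 302, 298, 296, 314, 309, 353, 350]
```

The finger now hides pixels that were paddle and bar (columns 283 and 272), so the tips are above the cradle in the right place. They are just higher than the TCP suggests, so I'll keep descending gently by force.

carry_out(plan="0 0 0.04 0 0 0; 0 0 0.04 0 0 0; 0 0 0.04 0 0 0; 0 0 0.04 0 0 0; 0 0 0.04 0 0 0; 0 0 0.04 0 0 0; 0 0 0 0 0 0; 0 0 0 0 0 0")

```text
time_s: 5.68
eef_pos: [0.4819, 0.0818, 0.011]
eef_rot: [-0.0, 0.981, 0.192, -0.0]
wrist_force: [-0.2, -0.2, -0.3]
opening: 0.562
grasp_force: 0.0
```

carry_out(plan="0 0 0.03 0 0 0; 0 0 0.03 0 0 0; 0 0 0.03 0 0 0; 0 0 0.03 0 0 0; 0 0 0 0 0 0; 0 0 0 0 0 0; 0 0 0 0 0 0; 0 0 0 0 0 0")

```text
time_s: 6.35
eef_pos: [0.4821, 0.0817, 0.0065]
eef_rot: [0.0, 0.981, 0.192, 0.0]
wrist_force: [0.1, 0.5, 0.4]
opening: 0.562
grasp_force: 0.0
```

carry_out(plan="0 0 0.03 0 0 0; 0 0 0.03 0 0 0; 0 0 0.03 0 0 0; 0 0 0 0 0 0; 0 0 0 0 0 0; 0 0 0 0 0 0; 0 0 0 0 0 0; 0 0 0 0 0 0")

```text
time_s: 7.02
eef_pos: [0.4821, 0.0817, 0.0028]
eef_rot: [0.0, 0.981, 0.192, 0.0]
wrist_force: [0.2, 0.2, -0.3]
opening: 0.561
grasp_force: 0.0
```

carry_out(plan="0 0 0.03 0 0 0; 0 0 0.03 0 0 0; 0 0 0.03 0 0 0; 0 0 0 0 0 0; 0 0 0 0 0 0; 0 0 0 0 0 0; 0 0 0 0 0 0; 0 0 0 0 0 0")

```text
time_s: 7.68
eef_pos: [0.4821, 0.0818, -0.0008]
eef_rot: [0.0, 0.981, 0.192, 0.0]
wrist_force: [-0.8, -0.4, 0.1]
opening: 0.558
grasp_force: 0.0
```

Run:
```python
from h import *
status()
s=snap('scene','scene5')
im=cv2.resize(s['pixels'][140:230,235:345],None,fx=6,fy=6,interpolation=2)
cv2.imwrite('pics/tip5.png',im[:,:,::-1])
```

```text
t 7.68 tcp cradle [-87.4  31.4] z -0.8 yawerr 0.0001 zaxis [ 0.  0. -1.] F cr [-0.9 -0.1] 0.1 open 0.558
```

View pics/tip5.png

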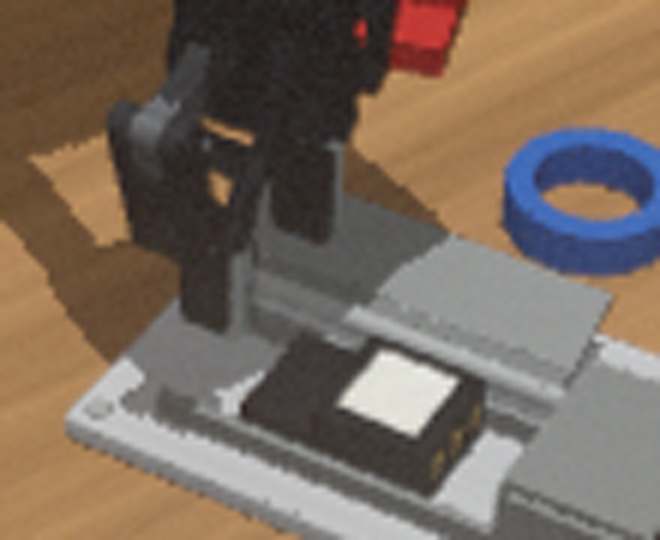

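The pusher is over the slot behind the tail, with its tip corner at crop (235,340). The other tip is just above the paddle at (320,245). I'll carry on down.

carry_out(plan="0 0 0.03 0 0 0; 0 0 0.03 0 0 0; 0 0 0.03 0 0 0; 0 0 0.03 0 0 0; 0 0 0 0 0 0; 0 0 0 0 0 0; 0 0 0 0 0 0; 0 0 0 0 0 0")

```text
time_s: 8.4
eef_pos: [0.4822, 0.0821, -0.0052]
eef_rot: [-0.0, 0.981, 0.192, 0.0]
wrist_force: [-0.8, 0.8, 5.8]
opening: 0.562
grasp_force: 2.6
```

carry_out(plan="0 0 0.03 0 0 0; 0 0 0.03 0 0 0; 0 0 0 0 0 0; 0 0 0 0 0 0; 0 0 0 0 0 0; 0 0 0 0 0 0; 0 0 0 0 0 0; 0 0 0 0 0 0")

```text
time_s: 9.07
eef_pos: [0.4823, 0.0821, -0.0076]
eef_rot: [-0.0, 0.981, 0.192, 0.0]
wrist_force: [-1.4, 1.3, 6.5]
opening: 0.559
grasp_force: 2.9
```

carry_out(plan="0 0 0.04 0 0 0; 0 0 0.04 0 0 0; 0 0 0.04 0 0 0; 0 0 0.04 0 0 0; 0 0 0.04 0 0 0; 0 0 0 0 0 0; 0 0 0 0 0 0; 0 0 0 0 0 0")

```text
time_s: 9.73
eef_pos: [0.4828, 0.0811, -0.0148]
eef_rot: [0.001, 0.981, 0.192, 0.0]
wrist_force: [-3.9, -4.1, 13.1]
opening: 0.564
grasp_force: 6.6
```

Run:
```python
from h import *
status(); o=ctrl.get_obs(); print(o['torque'])
s=snap('scene','scene6')
im=cv2.resize(s['pixels'][140:250,235:385],None,fx=5,fy=5,interpolation=2)
cv2.imwrite('pics/tip6.png',im[:,:,::-1])
```

```text
t 9.73 tcp cradle [-87.   30.6] z -14.8 yawerr 0.0006 zaxis [ 0.001 -0.001 -1.   ] F cr [-5.2 -2.3] 13.1 open 0.564
[-0.27868291  0.80810965  0.09349426]
```

View pics/tip6.png

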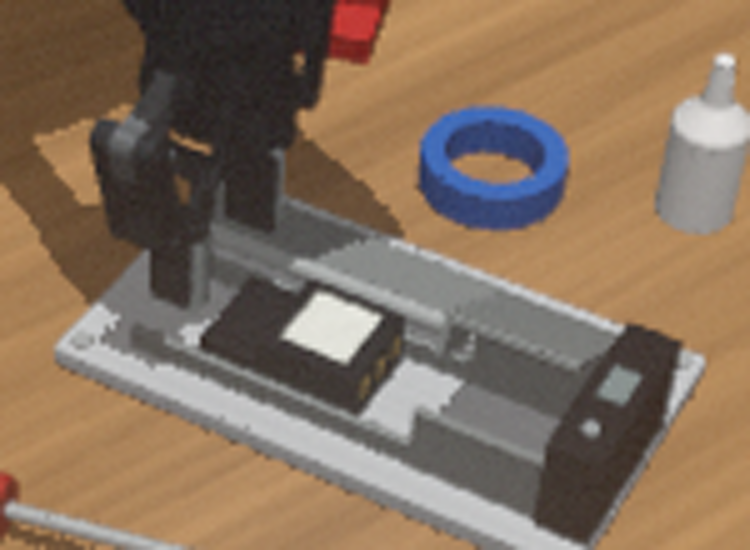

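The flap is clearly open: the bay by the stop is visible at crop (480,400). The pusher stands behind the tail at (190,300). A force of 13 N suggests the flap is at its limit, so I'll ease back 1.6 mm.

carry_out(plan="0 0 -0.02 0 0 0; 0 0 -0.02 0 0 0; 0 0 0 0 0 0; 0 0 0 0 0 0; 0 0 0 0 0 0; 0 0 0 0 0 0; 0 0 0 0 0 0; 0 0 0 0 0 0")

```text
time_s: 10.45
eef_pos: [0.4826, 0.0814, -0.0135]
eef_rot: [0.0, 0.981, 0.192, 0.0]
wrist_force: [-2.5, -1.4, 10.4]
opening: 0.56
grasp_force: 5.0
```

Run:
```python
from h import *
status(); o=ctrl.get_obs(); print(o['torque'])
```

```text
t 10.45 tcp cradle [-87.1  30.9] z -13.5 yawerr 0.0004 zaxis [ 0.001 -0.001 -1.   ] F cr [-2.9 -0.4] 10.4 open 0.56
[-0.06438763  0.60758418  0.07222472]
```

carry_out(plan="0 0 -0.02 0 0 0; 0 0 0 0 0 0; 0.05 0 0 0 0 0; 0.1 0 0 0 0 0; 0.1 0 0 0 0 0; 0.1 0 0 0 0 0; 0.1 0 0 0 0 0; 0.1 0 0 0 0 0")

```text
time_s: 11.12
eef_pos: [0.5005, 0.0897, -0.0137]
eef_rot: [-0.0, 0.981, 0.192, -0.002]
wrist_force: [-8.0, -2.7, 11.2]
opening: 0.564
grasp_force: 5.7
```

Run:
```python
from h import *
status()
s=snap('scene','scene7')
```

```text
t 11.12 tcp cradle [-67.3  31.9] z -13.7 yawerr 0.0008 zaxis [-0.005 -0.001 -1.   ] F cr [-8.4  0.5] 11.2 open 0.564
```

carry_out(plan="0.1 0 -0.02 0 0 0; 0.1 0 -0.02 0 0 0; 0.1 0 0 0 0 0; 0.1 0 0 0 0 0; 0.1 0 0 0 0 0; 0.1 0 0 0 0 0; 0.1 0 0 0 0 0; 0 0 0 0 0 0")

```text
time_s: 11.83
eef_pos: [0.5277, 0.1005, -0.0119]
eef_rot: [-0.0, 0.981, 0.192, -0.001]
wrist_force: [-3.8, -0.4, 8.1]
opening: 0.56
grasp_force: 3.9
```

Run:
```python
from h import *
status()
```

```text
t 11.83 tcp cradle [-38.1  31.7] z -11.9 yawerr 0.0006 zaxis [-0.002 -0.    -1.   ] F cr [-3.7  1.1] 8.1 open 0.56
```

```bash
cat >> h.py <<'E'
def label(px):
    m=(px.min(2)>200).astype(np.uint8)
    m[:175]=0;m[250:]=0;m[:,:260]=0;m[:,370:]=0
    n,l,st,ce=cv2.connectedComponentsWithStats(m)
    return [(ce[i].round(1).tolist(),int(st[i,4])) for i in range(1,n) if st[i,4]>40]
E
python3 - <<'E'
from h import *
c=snap('scene','scene8'); s=np.load('pics/scene0.npz')
for p in (s['pixels'],c['pixels']):
    for ce,a in label(p): print(ce,a,tocr(ray(s,ce,.034)).round(1))
E
```

```text
[300.9, 204.9] 130 [-20.9   2.3]
[317.3, 213.2] 76 [13.8 -1.2]
```

carry_out(plan="0.1 0 0 0 0 0; 0.1 0 0 0 0 0; 0.1 0 0 0 0 0; 0.1 0 0 0 0 0; 0.1 0 0 0 0 0; 0.1 0 0 0 0 0; 0.05 0 0 0 0 0; 0 0 0 0 0 0")

```text
time_s: 12.55
eef_pos: [0.5516, 0.1102, -0.0119]
eef_rot: [-0.0, 0.981, 0.192, -0.001]
wrist_force: [-3.8, -2.4, 7.2]
opening: 0.558
grasp_force: 4.1
```

carry_out(plan="0.04 0 0 0 0 0; 0.04 0 0 0 0 0; 0.04 0 0 0 0 0; 0 0 0 0 0 0; 0 0 0 0 0 0; 0 0 0 0 0 0; 0 0 0 0 0 0; 0 0 0 0 0 0")

```text
time_s: 13.22
eef_pos: [0.5557, 0.1119, -0.0119]
eef_rot: [0.0, 0.981, 0.192, -0.001]
wrist_force: [-5.2, -3.0, 7.4]
opening: 0.559
grasp_force: 4.2
```

Run:
```python
from h import *
status()
c=snap('scene','scene9'); print(label(c['pixels']))
```

```text
t 13.22 tcp cradle [-7.8 31.6] z -11.9 yawerr 0.0005 zaxis [-0.003 -0.001 -1.   ] F cr [-5.9 -0.8] 7.4 open 0.559
[]
```

carry_out(plan="0.04 0 0 0 0 0; 0.04 0 0 0 0 0; 0.02 0 0 0 0 0; 0 0 0 0 0 0; 0 0 0 0 0 0; 0 0 0 0 0 0; 0 0 0 0 0 0; 0 0 0 0 0 0")

```text
time_s: 13.93
eef_pos: [0.5593, 0.1133, -0.0119]
eef_rot: [0.0, 0.981, 0.192, -0.001]
wrist_force: [-5.3, -1.9, 8.2]
opening: 0.559
grasp_force: 4.2
```

carry_out(plan="0.04 0 0 0 0 0; 0.02 0 0 0 0 0; 0 0 0 0 0 0; 0 0 0 0 0 0; 0 0 0 0 0 0; 0 0 0 0 0 0; 0 0 0 0 0 0; 0 0 0 0 0 0")

```text
time_s: 14.6
eef_pos: [0.5601, 0.1137, -0.0121]
eef_rot: [0.0, 0.981, 0.192, -0.003]
wrist_force: [-11.3, -5.4, 13.2]
opening: 0.555
grasp_force: 7.7
```

Run:
```python
from h import *
status()
```

```text
t 14.6 tcp cradle [-3.1 31.7] z -12.1 yawerr 0.0004 zaxis [-0.006 -0.001 -1.   ] F cr [-12.5  -0.8] 13.2 open 0.555
```

carry_out(plan="0.04 0 0 0 0 0; 0.02 0 0 0 0 0; 0 0 0 0 0 0; 0 0 0 0 0 0; 0 0 0 0 0 0; 0 0 0 0 0 0; 0 0 0 0 0 0; 0 0 0 0 0 0")

```text
time_s: 15.27
eef_pos: [0.5602, 0.1137, -0.0122]
eef_rot: [0.0, 0.981, 0.192, -0.006]
wrist_force: [-20.2, -8.0, 20.5]
opening: 0.562
grasp_force: 11.8
```

Run:
```python
from h import *
status(); snap('scene','scene10')
```

```text
t 15.27 tcp cradle [-3.1 31.7] z -12.2 yawerr 0.0005 zaxis [-0.011 -0.003 -1.   ] F cr [-21.7   0.2] 20.5 open 0.562
```

The pack is stopped hard at about the expected travel (84 mm), so it is home. I'll back off along -x, then lift straight up.

carry_out(plan="-0.05 0 0 0 0 0; -0.1 0 0 0 0 0; -0.1 0 0 0 0 0; -0.1 0 0 0 0 0; 0 0 0 0 0 0; 0 0 -0.05 0 0 0; 0 0 -0.1 0 0 0; 0 0 -0.1 0 0 0")

```text
time_s: 15.98
eef_pos: [0.5542, 0.1101, -0.0007]
eef_rot: [0.0, 0.981, 0.192, 0.002]
wrist_force: [-0.1, -0.2, 0.4]
opening: 0.557
grasp_force: 0.0
```

carry_out(plan="0 0 -0.2 0 0 0; 0 0 -0.3 0 0 0; 0 0 -0.5 0 0 0; 0 0 -0.6 0 0 0; 0 0 -0.6 0 0 0; 0 0 -0.6 0 0 0; 0 0 -0.6 0 0 0; 0 0 -0.5 0 0 0")

```text
time_s: 16.65
eef_pos: [0.552, 0.1102, 0.1563]
eef_rot: [0.0, 0.981, 0.192, 0.0]
wrist_force: [0.3, -0.8, 0.4]
opening: 0.557
grasp_force: 0.0
```

carry_out(plan="-0.6 0.6 0 0 0 0; -0.6 0.6 0 0 0 0; -0.6 0.6 0 0 0 0; -0.6 0.6 0 0 0 0; -0.6 0.6 0 0 0 0; -0.6 0.6 0 0 0 0; -0.6 0.6 0 0 0 0; -0.6 0.6 0 0 0 0")

```text
time_s: 17.32
eef_pos: [0.4452, -0.1409, 0.1544]
eef_rot: [-0.0, 0.981, 0.192, -0.0]
wrist_force: [1.3, -0.8, 0.6]
opening: 0.562
grasp_force: 0.0
```

Run:
```python
from h import *
status(); t=snap('top','topE'); s=snap('scene','sceneE')
a=cv2.resize(t['pixels'][125:265,130:290],(480,420),interpolation=2); b=cv2.resize(s['pixels'][165:265,240:385],(580,400),interpolation=2)[:,:]
im=np.zeros((600,800,3),np.uint8); im[:420,:400]=cv2.resize(t['pixels'][125:272,150:290],(400,420),interpolation=2); im[:400,400:]=cv2.resize(s['pixels'][155:265,240:385],(400,400*110//145),interpolation=2)[:400] if 0 else 0
q=cv2.resize(s['pixels'][155:265,240:385],(400,303),interpolation=2); im[:303,400:]=q
cv2.imwrite('pics/end.png',im[:,:,::-1])
c=t
p=[label(s['pixels'])]; print(p)
```

```text
t 17.32 tcp cradle [-205.4 -161. ] z 154.4 yawerr 0.0004 zaxis [-0.  0. -1.] F cr [ 0.9 -1.2] 0.6 open 0.562
[[]]
```

View pics/end.png

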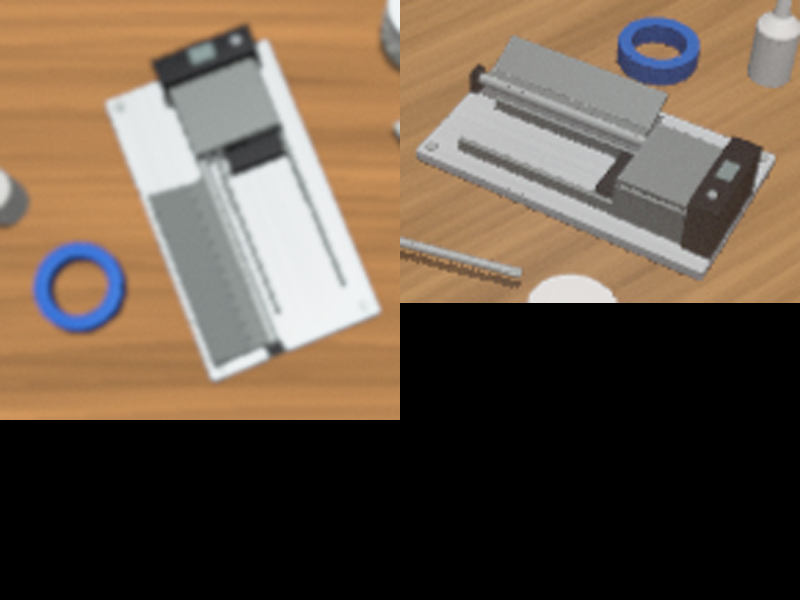

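The flap is shut flat, as at the start, and only the pack's dark tail shows in front of it (crop (260,158)). The tape, glue bottle and screwdriver look unmoved. I'll do a quick numeric check of the tail edge and then hand in.

Run:
```python
from h import *
c=np.load('pics/topE.npz'); x=tocr(ray(c,(241,182),.024)); print(x)
if abs(x[0]-5)<5: print(ctrl.hand_in())
```

```text
[ 3.88931118 -1.88912674]
the job is handed in; nothing more can be done
None
```

The pack is in its cradle against the end stop (tail edge measured at cradle x about 4 mm, 5 mm expected), the flap has shut behind it, the hand is clear with no sign of the other objects being disturbed, and the job was handed in at about 17.5 s.

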